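# Check the marks under two portion tubs and sort them

### The arm

A 7-joint arm with a two-finger parallel gripper is mounted at the origin on the work surface. World frame = base frame: x ahead of the robot, y to its left, z up, the work surface at z = 0. Lengths are in m, angles in rad, forces in N, time in s.
With the tool pointing down it reaches from about 0.4 to 0.875 m from the base axis. Payload 6.5 kg.
Tool frame: the origin (TCP) lies between the finger pads; the fingertips stand 8 mm ahead of it and the grasp point (between the pads) lies 11 mm behind it (bot.tip_extent is the x of the fingertips in the tool frame, in m); x points along the fingers, z is the direction in which the jaws open and shut, and the axes are right-handed (so a half turn about x gives the same grasp; the last joint's range is limited). The gripper opens to 85 mm and grips with 20 to 120 N. Pads are 22 mm wide; open, the fingers measure 114 mm over their backs; the gripper's body (76 mm by 85 mm) begins 54 mm behind the grasp point. The pads swing forward as they close: fully open they stand 13 mm farther back than shut.
Start: joints at [-1.241, 0.536, -0.004, 1.538, 0.003, 1.067, -0.071], TCP at [0.251, 0.6, 0.206] pointing down, gripper open.
Joint ranges: [-2.7, 2.7], [-0.37, 2.16], [-1.27, 1.26], [0.24, 2.4], [-1.31, 4.45], [0.19, 1.91], [-2.76, 2.76]. Speed limits (rad/s): [2.39, 2.39, 3.14, 3.14, 3.14, 3.14, 3.14].

### API

Orientations are given as a unit quaternion [w, x, y, z].
In Python, from bench import telemetry, read_camera, bot, spotter gives the robot as it stands.
- The arm moves only by the tool carry_out, never from a script. Its arguments are lists of equal length, an entry for each row: "grip": the gripper's target within -1 to 1 (fully open at 1, half-way at 0, shut at -1); "slide": the shift along the tool's x, y, z in mm, a list of three; "twist": the turn, a rotation vector about the tool's x, y, z in units of 8 degrees (1.0 is 8 degrees), a list of three. A call has 1 to 20 rows; each row shifts and turns the commanded pose from where the row before left it, along the tool's axes as they then stand; what a row does not reach is not made up. A row lasts 1/10 s, in which the tool goes at most 50 mm and 8.59 degrees, less where a joint would pass 70% of its speed; a pose out of reach is approached as far as the arm can. A call with a gripper value outside its range is refused whole. The fingers move at their own pace and stop on an object; the grip force is fixed at half the most. Time passes only in rows, so rows that do not move let the fingers close. It gives the time, the measured TCP pose, the force and the opening at its end, in the units of the state.
- telemetry.get_obs(): the state, without advancing time (a new reading comes with each control period).
- read_camera(name): name is "scene" or "top" or "wrist"; returns a dict with "img" (420x560x3 uint8, blue, green, red), "range_z" (420x560 float32, m along the optical axis (not along the pixel's ray), 0 where there is no reading), "fx", "fy", "cx", "cy" (pixels), "R" (3x3) and "t" (3): a world point X has camera coordinates R X + t; the wrist camera has in their place "T_tool_cam" (4x4, takes a point from camera to tool coordinates, whose origin is the TCP and whose axes are the tool frame's). Camera axes: x right, y down, z forward; pixel columns grow to the right and rows downward; lengths in m; the calibration is good to about 2 mm. A picture is of the moment at which its call begins: read the wrist's pose just before it.
- bot.close_job(): hands the job in, once; it reports no verdict.
Trained networks look in a picture, given as the dict that the camera call returned (one of the last four; its "shot" number tells which), for a name from the list of things; names that differ only in an ending like _2 or _b are one class to them, and where a whole thing is asked for, a point or a joint stands for the part that bears it (a point fixed in the world has none). Each returns a list of dicts, best first, with "score" (0 to 1); they miss things now and then, are a little off and sometimes report something else, mostly with a low value. They report only what shows in the picture. A call takes as long as a camera call. They do not tell look-alikes from the thing itself.
- spotter.find_in(picture, query): "position" ([column, row] in pixels, amid what is visible of it).
The state is a dict: "clock": time; "joint_positions": joint angles; "dq": joint speeds; "joint_torque": joint torques, N m; "tcp_pos": TCP position; "tcp_rot": TCP orientation; "contact_force": force on the tool from outside, world axes, zero at the start; "moment": the same for the moment, N m; "width": opening from 0.0 (shut) to 1.0 (fully open).
Only numpy, scipy, OpenCV 4.12 (cv2) and the standard library are available. Lean on these libraries where they do the work, as an engineer would, in place of code of your own. Each camera call takes 0.05 s, during which the arm holds its last target. There are 200 camera calls.

### The job

In the cold room the two small lidded tubs, the smallest on the table, look alike but carry a dark batch mark under the base: a bar or a ring. One at a time, pick a tub up well clear of the table, turn it right onto its side in the gripper, pause a second with its underside showing, and then stand it upright in its tray: the bar-marked tub in the square tray, the ring-marked tub in the round tray. Leave the other tub where it stands until the first is sorted, and set the tubs down rather than dropping them.

Things in the scene. Friction and masses are not known exactly. Their poses are not given: they have to be found in the camera images.
- bar_tub_center (a point): Centre (on the axis, 35 mm above the base) of one of two small closed tubs, alike from outside: rigid white plastic cylinder with flat grey lid, 70 mm tall, 54 mm in diameter (lid, the top 8 mm: 56 mm), 0.13 kg, the smallest round container on the table. Under this one's base is a straight black bar, 36 by 9 mm. z axis: from base to lid. Starts upright on the table.
- ring_tub_center (a point): Centre (on the axis, 35 mm above the base) of one of two small closed tubs, alike from outside: rigid white plastic cylinder with flat grey lid, 70 mm tall, 54 mm in diameter (lid, the top 8 mm: 56 mm), 0.13 kg, the smallest round container on the table. Under this one's base is a black ring, 36 mm across with a 22 mm open middle. z axis: from base to lid. Starts upright on the table.
- square_tray: Shallow square dark steel tray fixed to the table, 180 by 180 mm outside, rim 12 mm high and 4 mm thick, floor 4 mm thick. Origin at the centre of its underside, on the table; x and y along its sides, z up. It may be on the left or the right.
- round_tray: Shallow round dark steel tray fixed to the table, 180 mm in diameter, rim 12 mm high and 4 mm thick, floor 4 mm thick. Origin at the centre of its underside, on the table; z up. It may be on the left or the right.
Not all that is in view belongs to the job. Leave any pink or turquoise look-alike of the part that bears ring_tub_center alone.

How it is judged:
By the outcome, as a careful person would: the job done as asked, in the order asked, and still so for the second after the job is handed in, with the robot touching nothing.
It also fails if it takes over 72 s, if anything falls off the work surface, if the arm or the gripper's body presses on something with over 40 N, if the wrist force passes 120 N, or if a joint passes its speed limit or range.

## Working session

There is one attempt and no reset: what is moved stays moved. The work goes in short steps, Python scripts to look and compute and a tool call to move; the robot and the scene stay as the last step left them, time stands still between calls to the robot, and variables do not carry over. Pictures are saved under pics/ and viewed, about 8 in all and at most 12, crops included, and the job is handed in when it is done.

Besides the shell and the picture viewer there is one more tool, called by a JSON object that holds its "fn" and its "kwargs", one argument or row to a line. carry_out: Moves the arm, as the interface text tells. Its arguments: {"type":"object","properties":{"grip":{"type":"array"},"slide":{"type":"array"},"twist":{"type":"array"}},"required":["grip","slide","twist"]}

```bash
mkdir -p pics; cat > h.py <<'E'
import numpy as np, cv2
from bench import telemetry, read_camera, bot, spotter
from scipy.spatial.transform import Rotation as Ro
def state():
    o=telemetry.get_obs(); q=o['tcp_rot']; return o, Ro.from_quat([q[1],q[2],q[3],q[0]]).as_matrix(), np.array(o['tcp_pos'])
def world(p,u,v,Rt=None,d=None):
    """pixel->world by depth"""
    u,v=int(round(u)),int(round(v))
    if d is None:
        w=p['range_z'][max(v-2,0):v+3,max(u-2,0):u+3]; w=w[w>0]
        if not len(w): return None
        d=np.median(w)
    c=np.array([(u-p['cx'])/p['fx']*d,(v-p['cy'])/p['fy']*d,d])
    if 'R' in p: return p['R'].T@(c-p['t'])
    T=np.array(p['T_tool_cam']); return Rt[0]@(T[:3,:3]@c+T[:3,3])+Rt[1]
E
python3 - <<'E'
from h import *
o,R,t=state(); print(o['clock'],t,R.round(2).tolist())
for n in('scene','top'):
    p=read_camera(n); cv2.imwrite(f'pics/{n}0.png',p['img'])
    for q in('ring_tub_center','bar_tub_center','square_tray','round_tray'):
        for d in spotter.find_in(p,q)[:6]:
            print(n,q,d['score'],np.round(d['position']),np.round(world(p,*d['position']),3))
E
```

```text
0.0 [0.25035589 0.59912287 0.20530522] [[-0.0, -0.92, 0.39], [-0.0, 0.39, 0.92], [-1.0, -0.0, -0.0]]
scene ring_tub_center 0.85 [374. 277.] [0.655 0.324 0.071]
scene ring_tub_center 0.84 [329. 247.] [0.632 0.207 0.071]
scene ring_tub_center 0.78 [277. 223.] [0.63  0.072 0.069]
scene ring_tub_center 0.73 [315. 210.] [0.527 0.11  0.054]
scene bar_tub_center 0.77 [246. 184.] [ 0.544 -0.081  0.06 ]
scene square_tray 0.63 [188. 163.] [ 0.503 -0.32   0.005]
scene round_tray 0.96 [400. 241.] [0.462 0.304 0.006]
top ring_tub_center 0.94 [146. 184.] [0.627 0.294 0.071]
top ring_tub_center 0.89 [193. 193.] [0.606 0.193 0.071]
top ring_tub_center 0.81 [254. 194.] [0.603 0.062 0.072]
top ring_tub_center 0.6 [236. 242.] [0.5   0.1   0.072]
top bar_tub_center 0.8 [327. 230.] [ 0.524 -0.093  0.071]
top square_tray 0.86 [419. 240.] [ 0.506 -0.31   0.005]
top square_tray 0.18 [237. 243.] [0.498 0.098 0.072]
top round_tray 0.56 [148. 262.] [0.463 0.303 0.005]
```

View pics/top0.png

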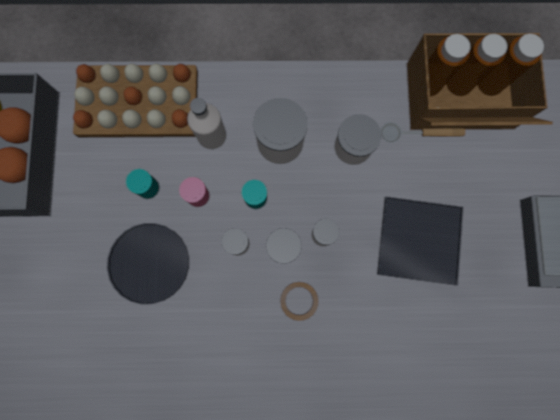

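View pics/scene0.png

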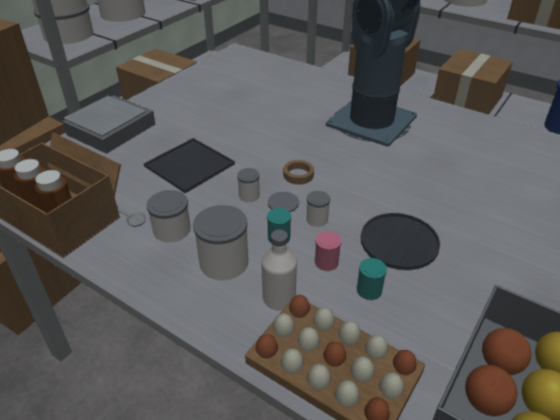

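```bash
python3 - <<'E'
from h import *
p=read_camera('top'); s=read_camera('scene')
print('scene cam',(-s['R'].T@s['t']).round(2),s['fx'],'top',(-p['R'].T@p['t']).round(2),p['fx'])
H,W=p['range_z'].shape; vv,uu=np.mgrid[:H,:W]; d=p['range_z']
C=np.stack([(uu-p['cx'])/p['fx']*d,(vv-p['cy'])/p['fy']*d,d],-1); X=(C-p['t'])@p['R']
for n,(x,y),zl,zh,r in(('A',(.5,.1),.06,.085,.05),('B',(.524,-.093),.06,.085,.05),('disc',(.49,0),.004,.085,.06),('sq',(.506,-.31),.008,.03,.14),('rd',(.463,.303),.008,.03,.14)):
    m=(d>0)&(X[...,2]>zl)&(X[...,2]<zh)&(np.hypot(X[...,0]-x,X[...,1]-y)<r); q=X[m]
    if not len(q): print(n,'none');continue
    print(n,m.sum(),'mid',((q.min(0)+q.max(0))/2).round(3),'ext',np.ptp(q,axis=0).round(3),'med',np.median(q,0).round(3))
a=p['img'][170:280,120:470]; b=s['img'][140:300,150:430]
a=cv2.resize(a,None,fx=2.2,fy=2.2,interpolation=3); b=cv2.resize(b,(a.shape[1]*1,int(160*a.shape[1]/280)),interpolation=3)[:350]
cv2.imwrite('pics/crop1.png',np.clip(np.vstack([a,b])*1.6,0,255).astype('uint8'))
E
```

```text
scene cam [1.34 0.56 0.84] 514.4307223946515 top [0.42 0.01 0.98] 430.53485362653635
A 549 mid [0.502 0.102 0.07 ] ext [0.055 0.055 0.013] med [0.502 0.102 0.071]
B 536 mid [ 0.521 -0.091  0.069] ext [0.054 0.055 0.014] med [ 0.521 -0.091  0.071]
disc 995 mid [ 0.49  -0.002  0.009] ext [0.118 0.108 0.01 ] med [ 0.497 -0.002  0.009]
sq 775 mid [ 0.506 -0.312  0.013] ext [0.203 0.202 0.009] med [ 0.507 -0.318  0.012]
rd 740 mid [0.462 0.302 0.013] ext [0.178 0.181 0.011] med [0.459 0.313 0.012]
```

View pics/crop1.png

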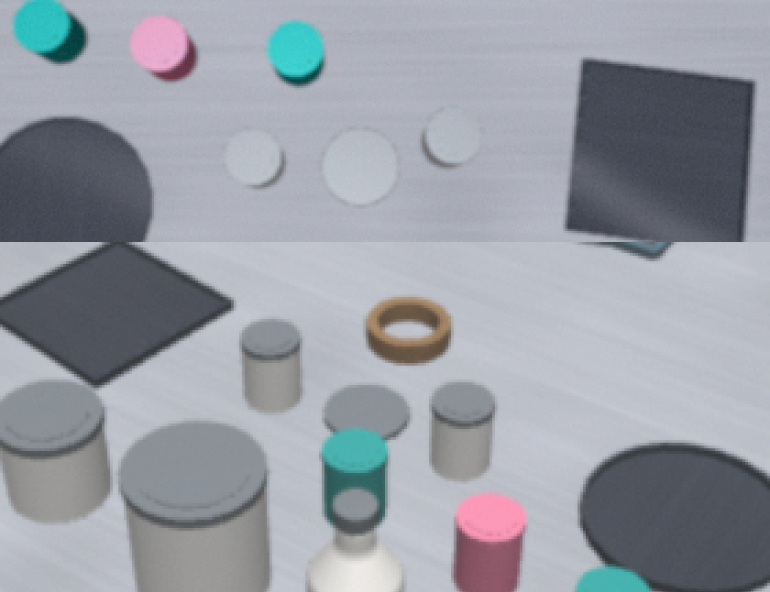

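{"fn": "carry_out", "kwargs": {
  "grip": [1,1,1,1,1,1,1,1,1,1,1,1,1,1,1,1,1,1,1,1],
  "slide": [
    [0,-35.5,-30],
    [0,-35.5,-30],
    [0,-35.5,-30],
    [0,-35.5,-30],
    [0,-35.5,-30],
    [0,-35.5,-30],
    [0,-35.5,-30],
    [0,-35.5,-30],
    [0,-35.5,-30],
    [0,-35.5,-30],
    [0,-35.5,-30],
    [0,-35.5,-30],
    [0,0,0],
    [0,0,0],
    [0,0,0],
    [0,0,0],
    [0,0,0],
    [0,0,0],
    [0,0,0],
    [0,0,0]
  ],
  "twist": [
    [0,0,0],
    [0,0,0],
    [0,0,0],
    [0,0,0],
    [0,0,0],
    [0,0,0],
    [0,0,0],
    [0,0,0],
    [0,0,0],
    [0,0,0],
    [0,0,0],
    [0,0,0],
    [1,0,0],
    [1,0,0],
    [1,0,0],
    [1,0,0],
    [1,0,0],
    [1,0,0],
    [1,0,0],
    [0,0,0]
  ]
}}

```text
clock: 2.6
tcp_pos: [0.5049, 0.1035, 0.2063]
tcp_rot: [0.704, -0.069, 0.704, 0.069]
contact_force: [0.9, -0.1, 0.1]
width: 0.998
```

```bash
cat > look.py <<'E'
from h import *
import sys
# lid-plane centroid from the wrist camera; arg: expected x y zlo zhi
x,y,zl,zh=map(float,sys.argv[1:5])
o,R,t=state(); p=read_camera('wrist'); d=p['range_z']
vv,uu=np.mgrid[:d.shape[0],:d.shape[1]]
C=np.stack([(uu-p['cx'])/p['fx']*d,(vv-p['cy'])/p['fy']*d,d],-1); T=np.array(p['T_tool_cam'])
X=(C@T[:3,:3].T+T[:3,3])@R.T+t
m=(d>0)&(X[...,2]>zl)&(X[...,2]<zh)&(np.hypot(X[...,0]-x,X[...,1]-y)<.06); q=X[m]
print(o['clock'],'tcp',t.round(4),'R',R.round(3).tolist(),'w',round(o['width'],3),'F',np.round(o['contact_force'],1),'q',np.round(o['joint_positions'],2))
if len(q): 
    c=(q.min(0)+q.max(0))/2; print('mid',c.round(4),'ext',np.ptp(q,axis=0).round(3),'tool delta mm',(R.T@(c-t)*1000).round(1))
E
python3 look.py .502 .102 .06 .085
```

```text
2.6 tcp [0.5049 0.1035 0.2063] R [[0.0, -0.195, 0.981], [-0.0, 0.981, 0.195], [-1.0, -0.0, 0.0]] w 0.998 F [ 0.9 -0.1  0.1] q [-0.6   0.32  0.38  1.91 -0.15  0.94  0.05]
mid [0.5019 0.1034 0.0684] ext [0.055 0.056 0.01 ] tool delta mm [137.9   0.6  -3. ]
```

{"fn": "carry_out", "kwargs": {
  "grip": [1,1,1,1,1,1,1,1,-1,-1,-1,-1,-1,-1,-1],
  "slide": [
    [20,0.5,-3],
    [35,0,0],
    [35,0,0],
    [35,0,0],
    [26,0,0],
    [18,0,0],
    [12,0,0],
    [0,0,0],
    [0,0,0],
    [0,0,0],
    [0,0,0],
    [0,0,0],
    [0,0,0],
    [0,0,0],
    [0,0,0]
  ],
  "twist": [
    [0,0,0],
    [0,0,0],
    [0,0,0],
    [0,0,0],
    [0,0,0],
    [0,0,0],
    [0,0,0],
    [0,0,0],
    [0,0,0],
    [0,0,0],
    [0,0,0],
    [0,0,0],
    [0,0,0],
    [0,0,0],
    [0,0,0]
  ]
}}

```text
clock: 4.15
tcp_pos: [0.5028, 0.1035, 0.0268]
tcp_rot: [0.704, -0.07, 0.703, 0.07]
contact_force: [-1.6, -1.0, 7.4]
width: 0.625
```

{"fn": "carry_out", "kwargs": {
  "grip": [-1,-1,-1,-1,-1,-1,-1,-1,-1,-1,-1,-1],
  "slide": [
    [-10,0,0],
    [-25,0,0],
    [-35,0,0],
    [-40,0,0],
    [-40,0,0],
    [-40,0,0],
    [-40,0,0],
    [-30,0,0],
    [0,0,0],
    [0,0,0],
    [0,0,0],
    [0,0,0]
  ],
  "twist": [
    [0,0,0],
    [0,0,0],
    [0,0,0],
    [0,0,0],
    [0,0,0],
    [0,0,0],
    [0,0,0],
    [0,0,0.5],
    [0,0,1],
    [0,0,1],
    [0,0,1],
    [0,0,0]
  ]
}}

```text
clock: 5.35
tcp_pos: [0.5021, 0.0976, 0.2845]
tcp_rot: [0.666, 0.106, 0.7, 0.235]
contact_force: [0.6, -0.6, -1.3]
width: 0.624
```

```bash
python3 look.py 0 0 0 0.01
```

```text
5.35 tcp [0.5021 0.0976 0.2845] R [[-0.089, -0.164, 0.982], [0.461, 0.867, 0.187], [-0.883, 0.47, -0.002]] w 0.624 F [ 0.6 -0.6 -1.3] q [-0.28  0.32  0.4   1.81 -0.62  1.26  0.57]
```

{"fn": "carry_out", "kwargs": {
  "grip": [-1,-1,-1,-1,-1,-1,-1,-1,-1,-1,-1,-1,-1,-1,-1,-1],
  "slide": [
    [0,0,0],
    [0,0,0],
    [0,0,0],
    [0,0,0],
    [0,0,0],
    [0,0,0],
    [0,0,0],
    [0,0,0],
    [0,0,0],
    [0,0,0],
    [0,0,0],
    [0,0,0],
    [0,0,0],
    [0,0,0],
    [0,0,0],
    [0,0,0]
  ],
  "twist": [
    [0,0,-1],
    [0,0,-1],
    [0,0,-1],
    [0,0,-1],
    [0,0,-1],
    [0,0,-1],
    [0,0,-1],
    [0,0,-1],
    [0,0,-1],
    [0,0,-1],
    [0,0,-1],
    [0,0,-1],
    [0,0,-1],
    [0,0,-1],
    [0,0,-0.75],
    [0,0,0]
  ]
}}

```text
clock: 7.0
tcp_pos: [0.5011, 0.1061, 0.2822]
tcp_rot: [-0.547, 0.55, -0.446, 0.446]
contact_force: [0.3, 0.1, -2.4]
width: 0.625
```

```bash
python3 look.py 0 0 0 0.01
```

```text
7.0 tcp [0.5011 0.1061 0.2822] R [[0.203, -0.003, 0.979], [-0.979, -0.004, 0.203], [0.003, -1.0, -0.004]] w 0.625 F [ 0.3  0.1 -2.4] q [-1.25  0.98  0.51  1.72  0.75  1.63 -0.92]
```

{"fn": "carry_out", "kwargs": {
  "grip": [-1,-1,-1,-1,-1,-1,-1,-1,-1,-1,-1],
  "slide": [
    [0,0,15],
    [0,0,15],
    [0,0,15],
    [0,0,15],
    [0,0,0],
    [0,0,0],
    [0,0,0],
    [0,0,0],
    [0,0,0],
    [0,0,0],
    [0,0,0]
  ],
  "twist": [
    [0,-1,0],
    [0,-1,0],
    [0,-1,0],
    [0,-1,0],
    [0,-1,0],
    [0,-1,0],
    [0,-1,0],
    [0,-1,0],
    [0,-1,0],
    [0,0,0],
    [0,0,0]
  ]
}}

```text
clock: 8.15
tcp_pos: [0.5608, 0.113, 0.246]
tcp_rot: [-0.637, 0.739, -0.174, 0.135]
contact_force: [-0.2, 0.4, -0.1]
width: 0.621
```

```bash
python3 look.py 0 0 0 0.01; python3 - <<'E'
from h import *
o,R,t=state(); s=read_camera('scene'); c=s['R']@(t+.03*R[:,0])+s['t']; u,v=int(c[0]/c[2]*s['fx']+s['cx']),int(c[1]/c[2]*s['fy']+s['cy']); print(u,v)
a=s['img'][max(v-50,0):v+50,max(u-65,0):u+65]; cv2.imwrite('pics/mark1.png',np.clip(cv2.resize(a,None,fx=5,fy=5,interpolation=3)*1.6,0,255).astype('uint8'))
E
```

```text
8.15 tcp [0.5608 0.113  0.246 ] R [[0.903, -0.084, 0.421], [-0.429, -0.127, 0.894], [-0.021, -0.988, -0.151]] w 0.621 F [-0.2  0.4 -0.1] q [-0.97  0.8  -0.    2.36  1.72  1.55 -1.44]
300 153
```

View pics/mark1.png

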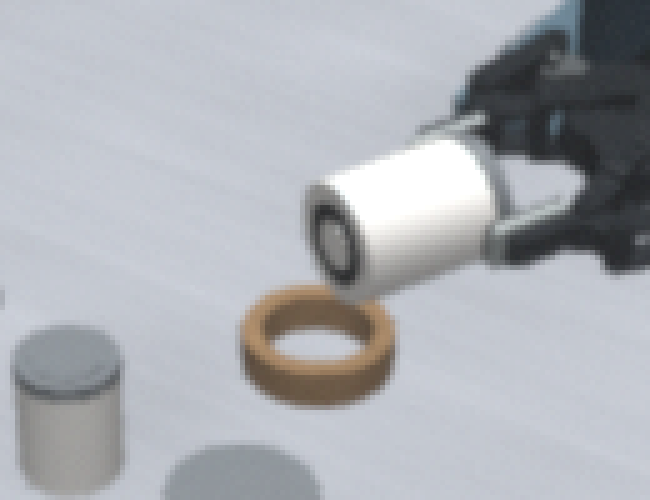

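{"fn": "carry_out", "kwargs": {
  "grip": [-1,-1,-1,-1,-1,-1,-1,-1,-1,-1,-1,-1,-1,-1,-1,-1,-1,-1,-1],
  "slide": [
    [0,0,0],
    [0,0,0],
    [0,0,0],
    [0,0,0],
    [0,0,0],
    [0,0,0],
    [0,0,0],
    [0,0,0],
    [0,0,0],
    [0,0,0],
    [0,0,0],
    [0,0,0],
    [0,-5,0],
    [0,-5,0],
    [0,-5,0],
    [0,-5,0],
    [0,-5,0],
    [0,-5,0],
    [0,-5,0]
  ],
  "twist": [
    [0,0,0],
    [0,0,0],
    [0,0,0],
    [0,0,0],
    [0,0,0],
    [0,0,0],
    [0,0,0],
    [0,0,0],
    [0,0,0],
    [0,0,0],
    [0,0,0],
    [0,0,0],
    [0,1,0],
    [0,1,0],
    [0,1,0],
    [0,1,0],
    [0,1,0],
    [0,1,0],
    [0,0,0]
  ]
}}

```text
clock: 10.15
tcp_pos: [0.5651, 0.1186, 0.2789]
tcp_rot: [-0.511, 0.62, -0.417, 0.426]
contact_force: [0.4, -0.2, -1.3]
width: 0.623
```

```bash
cat > plan.py <<'E'
from h import *
import sys
# twist (units of 8 deg) from here to tool-down with jaw yaw given (deg); world delta to x y z in tool axes
yaw,x,y,z=map(float,sys.argv[1:5])
o,R,t=state(); c,s=np.cos(np.radians(yaw)),np.sin(np.radians(yaw))
G=np.array([[0,-s,c],[0,c,s],[-1,0,0]])
print('twist',(np.degrees(Ro.from_matrix(R.T@G).as_rotvec())/8).round(2),'slide now-axes',(R.T@(np.array([x,y,z])-t)*1000).round(1),'slide goal-axes',(G.T@(np.array([x,y,z])-t)*1000).round(1))
E
python3 look.py 0 0 0 .01; python3 plan.py 33 .462 .302 .2
```

```text
10.15 tcp [0.5651 0.1186 0.2789] R [[0.29, -0.082, 0.953], [-0.952, -0.131, 0.278], [0.102, -0.988, -0.116]] w 0.623 F [ 0.4 -0.2 -1.3] q [-0.93  1.    0.12  1.62  1.07  1.87 -0.94]
twist [-0.85 -2.36 11.76] slide now-axes [-212.5   62.8  -36.3] slide goal-axes [ 79.5 209.5  14.2]
```

{"fn": "carry_out", "kwargs": {
  "grip": [-1,-1,-1,-1,-1,-1,-1,-1,-1,-1,-1,-1,-1,-1,-1,-1,-1,-1],
  "slide": [
    [0,0,0],
    [0,0,0],
    [0,0,0],
    [0,0,0],
    [0,0,0],
    [0,0,0],
    [0,0,0],
    [0,0,0],
    [0,0,0],
    [0,0,0],
    [0,0,0],
    [0,0,0],
    [10,42,3],
    [15,42,3],
    [20,42,3],
    [20,42,3],
    [10,41,2],
    [0,0,0]
  ],
  "twist": [
    [-0.07,-0.2,0.98],
    [-0.07,-0.2,0.98],
    [-0.07,-0.2,0.98],
    [-0.07,-0.2,0.98],
    [-0.07,-0.2,0.98],
    [-0.07,-0.2,0.98],
    [-0.07,-0.2,0.98],
    [-0.07,-0.2,0.98],
    [-0.07,-0.2,0.98],
    [-0.07,-0.2,0.98],
    [-0.07,-0.2,0.98],
    [-0.07,-0.2,0.98],
    [0,0,0],
    [0,0,0],
    [0,0,0],
    [0,0,0],
    [0,0,0],
    [0,0,0]
  ]
}}

```text
clock: 12.0
tcp_pos: [0.4524, 0.3057, 0.2019]
tcp_rot: [0.675, -0.205, 0.678, 0.207]
contact_force: [-0.2, -0.9, -1.6]
width: 0.628
```

```bash
python3 look.py 0.46 0.3 .15 .30; python3 plan.py 33 .462 .302 .032; python3 - <<'E'
from h import *
p=read_camera('wrist'); a=p['img']; cv2.imwrite('pics/w1.png',np.clip(a*1.5,0,255).astype('uint8'))
E
```

```text
12.0 tcp [0.4524 0.3057 0.2019] R [[-0.005, -0.558, 0.83], [0.001, 0.83, 0.558], [-1.0, 0.004, -0.004]] w 0.628 F [-0.2 -0.9 -1.6] q [-0.42  0.39 -0.32  1.8   0.14  0.98 -0.21]
mid [0.454  0.3087 0.2382] ext [0.106 0.082 0.124] tool delta mm [-36.3   1.7   2.8]
twist [ 0.09 -0.02 -0.01] slide now-axes [170.6  -4.5   5.5] slide goal-axes [170.7  -4.3   5.2]
```

View pics/w1.png

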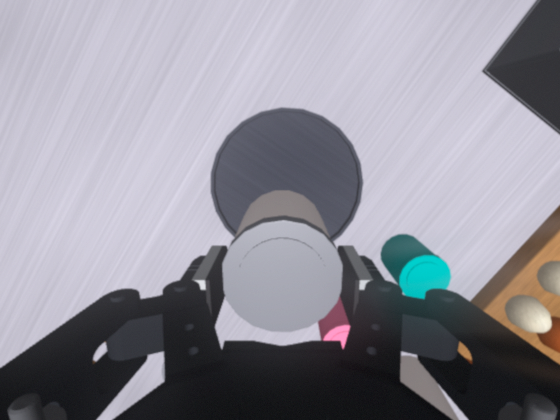

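{"fn": "carry_out", "kwargs": {
  "grip": [-1,-1,-1,-1,-1,-1,-1,-1,-1],
  "slide": [
    [20,-4,5],
    [35,0,0],
    [35,0,0],
    [30,0,0],
    [20,0,0],
    [15,0,0],
    [8,0,0],
    [4,0,0],
    [0,0,0]
  ],
  "twist": [
    [0,0,0],
    [0,0,0],
    [0,0,0],
    [0,0,0],
    [0,0,0],
    [0,0,0],
    [0,0,0],
    [0,0,0],
    [0,0,0]
  ]
}}

```text
clock: 13.0
tcp_pos: [0.4672, 0.3008, 0.0375]
tcp_rot: [0.678, -0.202, 0.677, 0.203]
contact_force: [0.2, 0.3, -1.8]
width: 0.627
```

```bash
python3 - <<'E'
from h import *
o,R,t=state(); p=read_camera('wrist'); print(t,R[:,0].round(3),[world(p,u,v,(R,t)).round(4) for u,v in((283,270),(283,240),(283,300))])
E
```

```text
[0.46722155 0.30080467 0.03754888] [ 0.002  0.002 -1.   ] [array([0.4652, 0.3051, 0.0823]), array([0.4575, 0.3168, 0.0822]), array([0.4735, 0.2924, 0.0818])]
```

{"fn": "carry_out", "kwargs": {
  "grip": [-1,-1,-1,-1],
  "slide": [
    [3,0,0],
    [2,0,0],
    [1.5,0,0],
    [0,0,0]
  ],
  "twist": [
    [0,0,0],
    [0,0,0],
    [0,0,0],
    [0,0,0]
  ]
}}

```text
clock: 13.45
tcp_pos: [0.4671, 0.3011, 0.0309]
tcp_rot: [0.678, -0.202, 0.677, 0.203]
contact_force: [0.4, 0.0, 0.7]
width: 0.628
```

{"fn": "carry_out", "kwargs": {
  "grip": [0.35,0.45,0.6,1,1,1,1,1,1,1,1,1],
  "slide": [
    [0,0,0],
    [0,0,0],
    [0,0,0],
    [0,0,0],
    [0,0,0],
    [0,0,0],
    [-15,0,0],
    [-30,0,0],
    [-40,0,0],
    [-45,0,0],
    [-45,0,0],
    [0,0,0]
  ],
  "twist": [
    [0,0,0],
    [0,0,0],
    [0,0,0],
    [0,0,0],
    [0,0,0],
    [0,0,0],
    [0,0,0],
    [0,0,0],
    [0,0,0],
    [0,0,0],
    [0,0,0],
    [0,0,0]
  ]
}}

```text
clock: 14.65
tcp_pos: [0.47, 0.3034, 0.2133]
tcp_rot: [0.682, -0.2, 0.673, 0.204]
contact_force: [-0.2, 0.2, -0.0]
width: 1.002
```

```bash
python3 look.py 0.46 0.3 .06 .09; python3 plan.py -10 .521 -.091 .2; python3 plan.py 33 .521 -.091 .2
```

```text
14.65 tcp [0.47   0.3034 0.2133] R [[0.012, -0.548, 0.836], [0.009, 0.836, 0.548], [-1.0, 0.001, 0.015]] w 1.002 F [-0.2  0.2 -0. ] q [-0.41  0.39 -0.32  1.77  0.14  0.99 -0.2 ]
mid [0.4665 0.3012 0.0717] ext [0.055 0.055 0.012] tool delta mm [ 1.415e+02 -1.000e-01 -6.200e+00]
twist [ 5.41  0.07 -0.03] slide now-axes [   8.1 -357.4 -171.8] slide goal-axes [  10.2 -378.   119.8]
twist [ 0.03  0.07 -0.01] slide now-axes [   8.1 -357.4 -171.8] slide goal-axes [  10.2 -358.2 -170.2]
```

Tub 1 stands upright in the round tray, lid at z 0.072. On to the second tub.

{"fn": "carry_out", "kwargs": {
  "grip": [1,1,1,1,1,1,1,1,1,1,1,1,1,1,1,1],
  "slide": [
    [0,-40,-19],
    [0,-40,-19],
    [0,-40,-19],
    [0,-40,-19],
    [0,-40,-19],
    [0,-40,-19],
    [0,-40,-19],
    [0,-40,-19],
    [0,-38,-19],
    [0,0,0],
    [0,0,0],
    [0,0,0],
    [0,0,0],
    [0,0,0],
    [0,0,0],
    [0,0,0]
  ],
  "twist": [
    [0,0,0],
    [0,0,0],
    [0,0,0],
    [0,0,0],
    [0,0,0],
    [0,0,0],
    [0,0,0],
    [0,0,0],
    [0,0,0],
    [1,0.07,0],
    [1,0,0],
    [1,0,0],
    [1,0,0],
    [1,0,0],
    [0.4,0,0],
    [0,0,0]
  ]
}}

```text
clock: 16.3
tcp_pos: [0.5192, -0.0924, 0.2045]
tcp_rot: [0.701, 0.06, 0.707, -0.063]
contact_force: [0.2, 0.7, -0.1]
width: 1.002
```

```bash
python3 look.py 0.521 -0.091 .06 .085; python3 plan.py -10 .521 -.091 .026
```

```text
16.3 tcp [ 0.5192 -0.0924  0.2045] R [[-0.009, 0.173, 0.985], [-0.003, 0.985, -0.173], [-1.0, -0.004, -0.008]] w 1.002 F [ 0.2  0.7 -0.1] q [ 0.09  0.34 -0.01  1.86  0.01  0.96 -0.09]
mid [ 0.5209 -0.0901  0.0687] ext [0.055 0.055 0.01 ] tool delta mm [135.8   3.1   2.4]
twist [ 0.02 -0.06  0.03] slide now-axes [178.6   2.4   2.7] slide goal-axes [178.6   1.7   1.3]
```

{"fn": "carry_out", "kwargs": {
  "grip": [1,1,1,1,1,1,1,1,-1,-1,-1,-1,-1,-1,-1],
  "slide": [
    [20,2,1.5],
    [35,0,0],
    [35,0,0],
    [35,0,0],
    [26,0,0],
    [18,0,0],
    [9,0,0],
    [0,0,0],
    [0,0,0],
    [0,0,0],
    [0,0,0],
    [0,0,0],
    [0,0,0],
    [0,0,0],
    [0,0,0]
  ],
  "twist": [
    [0,-0.06,0],
    [0,0,0],
    [0,0,0],
    [0,0,0],
    [0,0,0],
    [0,0,0],
    [0,0,0],
    [0,0,0],
    [0,0,0],
    [0,0,0],
    [0,0,0],
    [0,0,0],
    [0,0,0],
    [0,0,0],
    [0,0,0]
  ]
}}

```text
clock: 17.85
tcp_pos: [0.5228, -0.0917, 0.0286]
tcp_rot: [0.706, 0.06, 0.703, -0.063]
contact_force: [-2.4, 1.0, 8.3]
width: 0.624
```

{"fn": "carry_out", "kwargs": {
  "grip": [-1,-1,-1,-1,-1,-1,-1,-1,-1,-1,-1,-1,-1,-1,-1,-1,-1,-1,-1,-1],
  "slide": [
    [-10,0,0],
    [-25,0,0],
    [-35,0,0],
    [-40,0,0],
    [-40,0,0],
    [-40,0,0],
    [-40,0,0],
    [-30,0,0],
    [0,0,0],
    [0,0,0],
    [0,0,0],
    [0,0,0],
    [0,0,0],
    [0,0,0],
    [0,0,0],
    [0,0,0],
    [0,0,0],
    [0,0,0],
    [0,0,0],
    [0,0,0]
  ],
  "twist": [
    [0,0,0],
    [0,0,0],
    [0,0,0],
    [0,0,0],
    [0,0,0],
    [0,0,0],
    [0,0,0],
    [0,0,-0.25],
    [0,0,-1],
    [0,0,-1],
    [0,0,-1],
    [0,0,-1],
    [0,0,-1],
    [0,0,-1],
    [0,0,-1],
    [0,0,-1],
    [0,0,-1],
    [0,0,-1],
    [0,0,-1],
    [0,0,0]
  ]
}}

```text
clock: 19.85
tcp_pos: [0.5205, -0.0894, 0.2829]
tcp_rot: [-0.451, 0.459, -0.541, 0.541]
contact_force: [-0.8, 0.8, -2.1]
width: 0.622
```

```bash
python3 look.py 0 0 0 0.01
```

```text
19.85 tcp [ 0.5205 -0.0894  0.2829] R [[-0.171, -0.008, 0.985], [-0.985, -0.008, -0.171], [0.009, -1.0, -0.007]] w 0.622 F [-0.8  0.8 -2.1] q [-0.61  0.92  0.16  1.67  0.92  1.83 -1.05]
```

{"fn": "carry_out", "kwargs": {
  "grip": [-1,-1,-1,-1,-1,-1,-1,-1,-1,-1,-1,-1],
  "slide": [
    [0,0,15],
    [0,0,15],
    [0,0,15],
    [0,0,15],
    [0,0,15],
    [0,0,15],
    [0,0,0],
    [0,0,0],
    [0,0,0],
    [0,0,0],
    [0,0,0],
    [0,0,0]
  ],
  "twist": [
    [0,-1,0],
    [0,-1,0],
    [0,-1,0],
    [0,-1,0],
    [0,-1,0],
    [0,-1,0],
    [0,-1,0],
    [0,-1,0],
    [0,-1,0],
    [0,-1,0],
    [0,-1,0],
    [0,0,0]
  ]
}}

```text
clock: 21.1
tcp_pos: [0.6264, -0.0748, 0.2447]
tcp_rot: [-0.642, 0.717, -0.222, 0.159]
contact_force: [-0.6, -1.9, -2.5]
width: 0.629
```

```bash
python3 look.py 0 0 0 0.01; python3 - <<'E'
from h import *
o,R,t=state(); s=read_camera('scene'); c=s['R']@(t+.03*R[:,0])+s['t']; u,v=int(c[0]/c[2]*s['fx']+s['cx']),int(c[1]/c[2]*s['fy']+s['cy']); print(u,v)
a=s['img'][max(v-50,0):v+50,max(u-65,0):u+65]; cv2.imwrite('pics/mark2.png',np.clip(cv2.resize(a,None,fx=5,fy=5,interpolation=3)*1.6,0,255).astype('uint8'))
E
```

```text
21.1 tcp [ 0.6264 -0.0748  0.2447] R [[0.851, -0.114, 0.513], [-0.523, -0.078, 0.849], [-0.057, -0.99, -0.126]] w 0.629 F [-0.6 -1.9 -2.5] q [-0.03  0.83 -0.5   2.38  2.23  1.8  -1.23]
209 140
```

View pics/mark2.png

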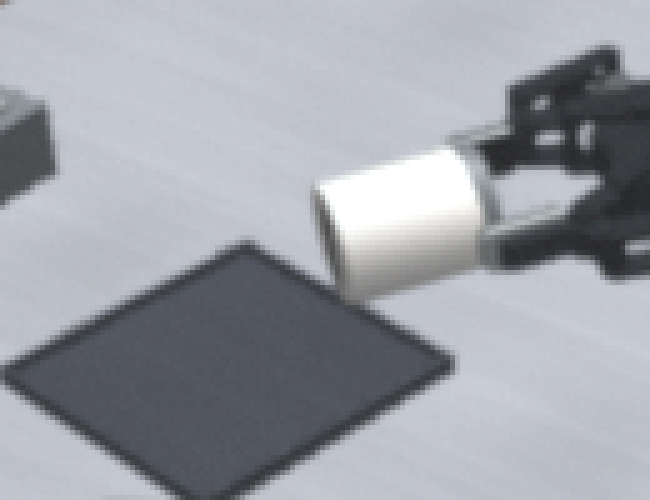

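{"fn": "carry_out", "kwargs": {
  "grip": [-1,-1,-1,-1,-1,-1,-1,-1,-1,-1,-1,-1,-1,-1,-1,-1,-1,-1],
  "slide": [
    [10,-20,10],
    [15,-20,10],
    [15,-20,10],
    [10,0,5],
    [0,0,0],
    [0,0,0],
    [0,0,0],
    [0,0,0],
    [0,0,0],
    [0,0,0],
    [0,0,0],
    [0,0,0],
    [0,0,0],
    [0,0,0],
    [0,0,0],
    [0,0,0],
    [0,0,0],
    [0,0,0]
  ],
  "twist": [
    [0,0,-0.2],
    [0,-0.5,-0.2],
    [0,-1,0],
    [0,-1,0],
    [0,-1,0],
    [0,0,0],
    [0,0,0],
    [0,0,0],
    [0,0,0],
    [0,0,0],
    [0,0,0],
    [0,0,0],
    [0,0,0],
    [0,0,0],
    [0,0,0],
    [0,0,0],
    [0,0,0],
    [0,0,0]
  ]
}}

```text
clock: 23.0
tcp_pos: [0.6896, -0.0501, 0.2703]
tcp_rot: [-0.659, 0.745, -0.105, 0.028]
contact_force: [-0.3, -0.7, -1.1]
width: 0.622
```

```bash
python3 look.py 0 0 0 0.01; python3 - <<'E'
from h import *
o,R,t=state(); s=read_camera('scene'); c=s['R']@(t+.03*R[:,0])+s['t']; u,v=int(c[0]/c[2]*s['fx']+s['cx']),int(c[1]/c[2]*s['fy']+s['cy']); print(u,v)
a=s['img'][max(v-40,0):v+40,max(u-50,0):u+50]; cv2.imwrite('pics/mark3.png',np.clip(cv2.resize(a,None,fx=7,fy=7,interpolation=3)*1.6,0,255).astype('uint8'))
E
```

```text
23.0 tcp [ 0.6896 -0.0501  0.2703] R [[0.977, -0.119, 0.18], [-0.193, -0.11, 0.975], [-0.096, -0.987, -0.131]] w 0.622 F [-0.3 -0.7 -1.1] q [ 0.4   0.76 -0.68  2.39  2.81  1.52 -0.98]
198 149
```

View pics/mark3.png

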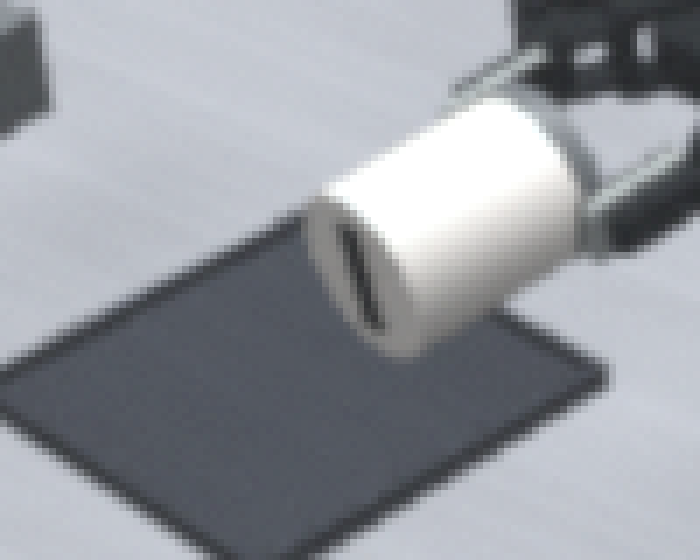

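{"fn": "carry_out", "kwargs": {
  "grip": [-1,-1,-1,-1,-1,-1,-1,-1,-1],
  "slide": [
    [0,-8,-5],
    [0,-8,-5],
    [0,-8,-5],
    [0,0,-5],
    [0,0,-5],
    [0,0,0],
    [0,0,0],
    [0,0,0],
    [0,0,0]
  ],
  "twist": [
    [0,1,0],
    [0,1,0],
    [0,1,0],
    [0,1,0],
    [0,1,0],
    [0,1,0],
    [0,1,0],
    [0,1,0],
    [0,0,0]
  ]
}}

```text
clock: 24.0
tcp_pos: [0.6839, -0.066, 0.2983]
tcp_rot: [-0.504, 0.615, -0.436, 0.42]
contact_force: [1.2, -0.7, -0.6]
width: 0.619
```

```bash
python3 look.py 0 0 0 0.01
```

```text
24.0 tcp [ 0.6839 -0.066   0.2983] R [[0.266, -0.113, 0.957], [-0.961, -0.11, 0.254], [0.077, -0.987, -0.138]] w 0.619 F [ 1.2 -0.7 -0.6] q [-0.37  0.95 -0.21  1.62  1.52  1.9  -0.87]
```

{"fn": "carry_out", "kwargs": {
  "grip": [-1,-1,-1,-1,-1,-1,-1,-1,-1,-1,-1,-1,-1,-1],
  "slide": [
    [0,0,0],
    [0,0,0],
    [0,0,0],
    [0,0,0],
    [0,0,0],
    [0,0,0],
    [0,0,0],
    [0,0,0],
    [0,0,0],
    [0,0,0],
    [0,0,0],
    [0,0,0],
    [0,0,0],
    [0,0,0]
  ],
  "twist": [
    [0,0,0.55],
    [0,0,0],
    [0,0,0],
    [0,0,0],
    [0,0,0],
    [0,0,0],
    [0,0,0],
    [0,0,0],
    [0,0,0],
    [0,0,0],
    [0,0,0],
    [0,0,0],
    [0,0,0],
    [0,0,0]
  ]
}}

```text
clock: 25.45
tcp_pos: [0.6817, -0.069, 0.2978]
tcp_rot: [-0.519, 0.599, -0.461, 0.399]
contact_force: [-0.8, -0.8, -2.0]
width: 0.626
```

```bash
python3 look.py 0 0 0 0.01; python3 plan.py -10 .507 -.312 .2;python3 plan.py 0 .507 -.312 .2
```

```text
25.45 tcp [ 0.6817 -0.069   0.2978] R [[0.257, -0.139, 0.957], [-0.967, -0.037, 0.254], [-0.0, -0.99, -0.143]] w 0.626 F [-0.8 -0.8 -2. ] q [-0.34  0.91 -0.25  1.62  1.49  1.86 -0.84]
twist [ 3.24  1.65 11.26] slide now-axes [ 190.1  129.9 -214.8] slide goal-axes [  97.8 -269.7 -129.8]
twist [ 2.27  0.65 11.29] slide now-axes [ 190.1  129.9 -214.8] slide goal-axes [  97.8 -243.  -174.7]
```

{"fn": "carry_out", "kwargs": {
  "grip": [-1,-1,-1,-1,-1,-1,-1,-1,-1,-1,-1,-1,-1,-1,-1,-1,-1,-1,-1,-1],
  "slide": [
    [0,0,0],
    [0,0,0],
    [0,0,0],
    [0,0,0],
    [0,0,0],
    [0,0,0],
    [0,0,0],
    [0,0,0],
    [0,0,0],
    [0,0,0],
    [0,0,0],
    [0,0,0],
    [0,-35,-25],
    [0,-35,-25],
    [5,-35,-25],
    [15,-35,-25],
    [25,-35,-25],
    [25,-35,-25],
    [20,-33,-25],
    [0,0,0]
  ],
  "twist": [
    [0.19,0.055,0.94],
    [0.19,0.055,0.94],
    [0.19,0.055,0.94],
    [0.19,0.055,0.94],
    [0.19,0.055,0.94],
    [0.19,0.055,0.94],
    [0.19,0.055,0.94],
    [0.19,0.055,0.94],
    [0.19,0.055,0.94],
    [0.19,0.055,0.94],
    [0.19,0.055,0.94],
    [0.19,0.055,0.94],
    [0,0,0],
    [0,0,0],
    [0,0,0],
    [0,0,0],
    [0,0,0],
    [0,0,0],
    [0,0,0],
    [0,0,0]
  ]
}}

```text
clock: 27.5
tcp_pos: [0.4986, -0.3189, 0.2041]
tcp_rot: [0.704, 0.003, 0.71, -0.005]
contact_force: [-0.4, -1.0, -0.6]
width: 0.624
```

```bash
python3 look.py 0 0 0 0.01; python3 plan.py 0 .507 -.312 .039
```

```text
27.5 tcp [ 0.4986 -0.3189  0.2041] R [[-0.009, 0.012, 1.0], [-0.003, 1.0, -0.012], [-1.0, -0.003, -0.009]] w 0.624 F [-0.4 -1.  -0.6] q [ 0.98  0.53 -0.68  1.66  0.38  1.09  0.17]
twist [-0.06 -0.03  0.01] slide now-axes [167.    3.9   5.7] slide goal-axes [167.    3.6   4.9]
```

{"fn": "carry_out", "kwargs": {
  "grip": [-1,-1,-1,-1,-1,-1,-1,-1,-1],
  "slide": [
    [20,4,5],
    [35,0,0],
    [35,0,0],
    [30,0,0],
    [20,0,0],
    [14,0,0],
    [8,0,0],
    [4,0,0],
    [0,0,0]
  ],
  "twist": [
    [0,-0.05,0],
    [0,0,0],
    [0,0,0],
    [0,0,0],
    [0,0,0],
    [0,0,0],
    [0,0,0],
    [0,0,0],
    [0,0,0]
  ]
}}

```text
clock: 28.45
tcp_pos: [0.513, -0.3081, 0.0424]
tcp_rot: [0.71, -0.0, 0.704, -0.001]
contact_force: [-1.1, -0.1, -0.0]
width: 0.624
```

{"fn": "carry_out", "kwargs": {
  "grip": [-1,-1,-1,-1,-1,-1],
  "slide": [
    [4,0,0],
    [3,0,0],
    [1.5,0,0],
    [1,0,0],
    [0,0,0],
    [0,0,0]
  ],
  "twist": [
    [0,0,0],
    [0,0,0],
    [0,0,0],
    [0,0,0],
    [0,0,0],
    [0,0,0]
  ]
}}

```text
clock: 29.05
tcp_pos: [0.5126, -0.3082, 0.0327]
tcp_rot: [0.71, 0.0, 0.704, -0.001]
contact_force: [-1.6, -0.7, 2.0]
width: 0.624
```

```bash
python3 - <<'E'
from h import *
o,R,t=state(); p=read_camera('wrist'); print(t,R[:,0].round(3),o['contact_force'],[world(p,u,v,(R,t)).round(4) for u,v in((283,270),(283,240),(283,300))])
E
```

```text
[ 0.51256571 -0.30823813  0.03274323] [ 0.008 -0.002 -1.   ] [-1.62390004 -0.66424488  2.00342463] [array([ 0.5125, -0.3044,  0.0755]), array([ 0.5125, -0.2899,  0.0758]), array([ 0.5125, -0.3196,  0.0755])]
```

In contact (≈+3 N); release and rise.

{"fn": "carry_out", "kwargs": {
  "grip": [0.35,0.45,0.6,1,1,1,1,1,1,1,1,1,1],
  "slide": [
    [0,0,0],
    [0,0,0],
    [0,0,0],
    [0,0,0],
    [0,0,0],
    [0,0,0],
    [-15,0,0],
    [-30,0,0],
    [-40,0,0],
    [-45,0,0],
    [-45,0,0],
    [0,0,0],
    [0,0,0]
  ],
  "twist": [
    [0,0,0],
    [0,0,0],
    [0,0,0],
    [0,0,0],
    [0,0,0],
    [0,0,0],
    [0,0,0],
    [0,0,0],
    [0,0,0],
    [0,0,0],
    [0,0,0],
    [0,0,0],
    [0,0,0]
  ]
}}

```text
clock: 30.4
tcp_pos: [0.5119, -0.3082, 0.2095]
tcp_rot: [0.711, -0.001, 0.703, -0.002]
contact_force: [-0.6, -0.7, -0.4]
width: 0.995
```

```bash
python3 look.py 0.512 -0.308 .06 .09; python3 - <<'E'
from h import *
s=read_camera('scene'); cv2.imwrite('pics/end.png',np.clip(s['img']*1.4,0,255).astype('uint8'))
E
```

```text
30.4 tcp [ 0.5119 -0.3082  0.2095] R [[0.01, 0.002, 1.0], [-0.004, 1.0, -0.002], [-1.0, -0.004, 0.01]] w 0.995 F [-0.6 -0.7 -0.4] q [ 0.97  0.53 -0.69  1.66  0.38  1.08  0.16]
mid [ 0.5108 -0.3069  0.0724] ext [0.055 0.056 0.01 ] tool delta mm [137.1   1.8  -2.5]
```

View pics/end.png

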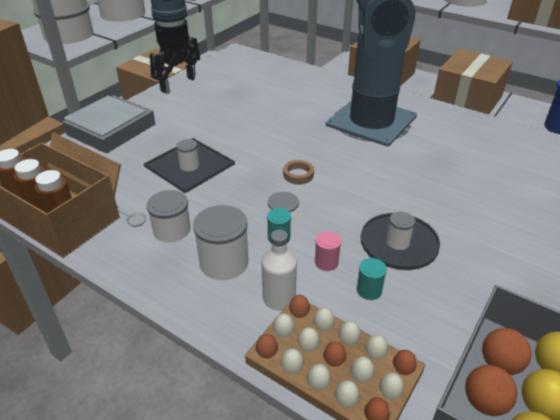

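The picture shows both tubs upright in their trays: bar tub at (187,155) in the square tray, ring tub at (400,231) in the round tray. Nothing else has moved, and the gripper is clear.

```bash
python3 -c "
from bench import bot; print(bot.close_job())"
```

```text
the job is handed in; nothing more can be done
None
```

Both tubs are sorted and the job is handed in, at about 30 s of the 72 s allowed; no verdict was returned.

- **First tub (left one):** I lifted it, turned it on its side and held it for over a second. The scene camera showed a ring, so it went upright in the round tray.
- **Second tub:** I handled it the same way. It showed a bar and went upright in the square tray.
- **Tilt during the pauses:** The first tub was held about 1° from level. The second tub's first pause, where I read the bar, was about 5.5° off level, so I added a second pause of over a second at 90°.
- **Last checks:** Each tub was lowered until the wrist force showed light contact, then released. The lids measured about 72 mm above the table, against 74 mm expected, which is within calibration. The tubs stand within about 6 mm of the tray centres, the other objects look undisturbed in the final picture, and the gripper is clear. No check failed.

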